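Catch the falling lid of a driver-bit case and lower it shut

ROBOT

A 6-joint arm with a two-finger parallel gripper is mounted at the origin on a cart in front of the work surface, level with it; the furniture and walls round the work are solid. World frame = base frame: x ahead of the robot, y to its left, z up, the work surface at z = 0. Lengths are in m, angles in rad, forces in N, time in s.
With the tool pointing down it reaches from about 0.3 to 0.775 m from the base axis. Payload 14.6 kg.
Tool frame: the origin (TCP) lies midway between the tips of the shut fingers; the grasp point (between the pads) lies 19 mm behind it (robot.tcp_to_grasp is the distance from the TCP to the grasp point, in m); z points along the fingers, y is the line along which they close (so a half turn about z gives the same grasp; the last joint's range is limited). The gripper opens to 85 mm and grips with 20 to 120 N. Pads are 22 mm wide; open, the fingers measure 114 mm over their backs; the gripper's body (76 mm by 85 mm) begins 54 mm behind the grasp point. The pads swing forward as they close: fully open they stand 13 mm farther back than shut.
Start: joints at [-1.371, 0.3, 1.521, -0, 1.321, -0.067], TCP at [0.145, -0.531, 0.231] pointing down, gripper open.
Joint ranges: [-3.03, 3.03], [-0.79, 2.21], [0.23, 2.52], [-1.04, 4.18], [0, 3.07], [-2.55, 2.55]. Speed limits (rad/s): [2.22, 2.22, 2.57, 3.14, 3.14, 3.14].

INTERFACE

Orientations are given as a unit quaternion [x, y, z, w].
In Python, from cell import robot gives the robot as it stands.
- The arm moves only by the tool drive_tool, never from a script. Its argument "plan" is a list that holds one entry, the list of rows, each a list of 4 numbers: the shift along the tool's x, y, z in units of 25 mm (1.0 is 25 mm), then the turn about the tool's z in units of 10 degrees (1.0 is 10 degrees). In form: [[[x, y, z, spin], ...]]. A call has 1 to 8 rows; each row shifts and turns the commanded pose from where the row before left it, along the tool's axes as they then stand; what a row does not reach is not made up. A row lasts 1/8 s, in which the tool goes at most 62.5 mm and 10.7 degrees, less where a joint would pass 70% of its speed; a pose out of reach is approached as far as the arm can. A call is refused whole if a number of a shift passes 1 or a number of a turn 1, either way. A call with a gripper value outside its range is refused whole. "gripper" is the finger opening in mm, from 0 to 85.4, set as the call begins (left out, the last holds). The fingers move at their own pace and stop on an object; "newtons" is the grip in N (left out, the last holds). Time passes only in rows, so rows that do not move let the fingers close. It gives the time, the measured TCP pose, the force, the opening and the grip force at its end, in the units of the state.
- robot.sense(): the state, without advancing time (a new reading comes with each control period).
- robot.grab_frame(name): name is "side" or "top"; returns (picture, depth): 384x512x3 uint8, blue, green, red; 384x512 float32, m along the optical axis (not along the pixel's ray), 0 where there is no reading.
- robot.camera_params(name): a dict with "fx", "fy", "cx", "cy" (pixels), "camera_from_world" (4x4, takes a point from world to camera coordinates). Camera axes: x right, y down, z forward; pixel columns grow to the right and rows downward; lengths in m; the calibration is good to about 2 mm. A picture is of the moment at which its call begins. camera_params takes no time and is no camera call.
- robot.job_done(): hands the job in; it is judged then, once.
Trained networks look in the newest picture that a camera, given by its name, has taken for a name from the list of things; names that differ only in an ending like _2 or _b are one class to them, and where a whole thing is asked for, a point or a joint stands for the part that bears it (a point fixed in the world has none). Each returns a list of dicts, best first, with "p" (0 to 1); they miss things now and then, are a little off and sometimes report something else, mostly with a low value. They report only what shows in the picture. A call takes as long as a camera call. They do not tell look-alikes from the thing itself.
- robot.look_for(label, camera): "box" ([centre column, centre row, width, height] as shares, 0 to 1, of the picture: columns of its width, rows of its height, round what is visible of it).
- robot.tip_of(label, camera): "at" ([column, row] as shares, 0 to 1, of the picture: columns of its width, rows of its height: a listed point, or the origin of a listed thing).
The state is a dict: "clock": time; "joints": joint angles; "joint_vel": joint speeds; "joint_efforts": joint torques, N m; "eef_pos": TCP position; "tcp_rot": TCP orientation; "ft_force": force on the tool from outside, world axes, zero at the start; "torque": the same for the moment, N m; "gripper_width": finger opening in m; "gripper_force": force on a finger pad.
Only numpy, scipy, OpenCV 4.12 (cv2) and the standard library are available. Lean on these libraries where they do the work, as an engineer would, in place of code of your own. Each camera call takes 0.05 s, during which the arm holds its last target. There are 200 camera calls.

TASK

Shut the small aluminium driver-bit case without letting its lid slam: tip the upright lid forward until it falls by itself, catch it on the outside of the fingers so that it comes to rest on them while still clearly open, then let it down gently until it is fully shut and take the hand away. Do not pinch the lid or press hard on it, and leave everything else on the bench where it is.

Things in the scene. Friction and masses are not known exactly. Their poses are not given: they have to be found in the camera images.
- case: open driver-bit case of bare aluminium screwed to the bench, 84 (x) x 100 (y) x 45 mm high, walls 4 mm, three bits in black foam inside. Origin: centre of its underside, on the bench. Its -x face is the front and looks roughly to the robot's right; +x is the hinge side; z up. Of the lid, only the lip projects beyond the front
- lid (a joint): lid angle (rad): 0 shut and level, pi/2 upright, stop at 1.85 leaning back; turns about the case's y at point hinge. Damped friction hinge: from about 1.35 to 1.65 the lid stays where left; below about 1.2 it falls by itself, slowly at first (1.15 to 0.5 rad takes about 2 s), reaching up to 0.9 rad/s, a slam. Lid about 0.32 kg; about 1 N on a support under the lip
- hinge (a point): point on the hinge axis, middle of the lid's width, 47 mm above the bench and 44 mm from the case's centre along the case's +x
- lip_edge (a point): middle of the inner (when shut, lower) edge of the lid's front lip, 110 mm from the hinge axis; turns with the lid. The lid plate is 100 mm wide, 10 mm thick. The lip is 80 mm wide along the case's y and 9 mm thick and, when shut, projects 24 mm beyond the case's front face, underside 45 mm above the bench with free space beneath
- knob: grey control knob, 41 mm across, 24 mm high, loose beside the case; origin: centre of its underside. Leave it alone
- foot: white plastic foot, 35 mm across, 36 mm high, loose beside the case; origin: centre of its underside. Leave it alone
- thermostat: thermostat switch with upright spindle, 30 x 46 x 38 mm, loose beside the case; origin: centre of its underside. Leave it alone
- carton: small carton, 100 x 60 x 40 mm, loose, to the right; origin: centre of its underside. Leave it alone
- cutters: side cutters with red grips, 67 x 128 x 13 mm, lying loose at the far right; origin: centre of its underside. Leave it alone
- marker: white marker pen with dark cap, 133 mm long, lying loose to the left; origin: centre of its underside. Leave it alone
Mind the look-alikes: they are no part of the job. What is shaped like the knob but brown or orange is not meant.

How it is judged:
On the way, in this order (a step that is already met when the one before it is completed fails the run):
1. the lid falls forward by itself, touched by nothing (value of joint lid between 0.3 and 1.35 rad and velocity of joint lid below -0.12 rad/s and contact force between each of the fingers, the arm and lid below 0.02 N), for 0.1 s.
2. caught: the lid rests on the fingers, still clearly open (value of joint lid between 0.15 and 1.2 rad and velocity of joint lid between -0.06 and 0.06 rad/s and contact force between any of the fingers, the arm and lid above 0.3 N), for 0.2 s.
At the end, for the whole second after the job is handed in: The lid is shut (within 0.03 rad) and at rest, and each loose thing is within 20 mm of where it stood (value of joint lid below 0.03 rad and velocity of joint lid between -0.02 and 0.02 rad/s and distance of each of knob, foot, thermostat, carton, cutters, marker from where it was at the start of the episode below 0.02 m); the robot touches nothing.
It fails at once if the lid slams or drops: closing faster than 0.35 rad/s while almost shut (0.15 to 0.04 rad) (value of joint lid between 0.04 and 0.15 rad and velocity of joint lid below -0.35 rad/s).
It fails at once if the lid is pinched: pressed by the fingers on both faces at once (over 2 N each) ((contact force between the fingers and lid_c0 above 2 N or contact force between the fingers and lid_c1 above 2 N) and (contact force between the fingers and lid_c2 above 2 N or contact force between the fingers and lid_c3 above 2 N)).
It fails at once if the lid or the case is pressed harder than 20 N (contact force between any of the fingers, the arm and lid above 20 N or contact force between any of the fingers, the arm and case above 20 N).
It fails at once if a loose thing on the bench is shifted by more than 20 mm or lifted (distance of any of knob, foot, thermostat, carton, cutters, marker from where it was at the start of the episode above 0.02 m).
It also fails if it takes over 54 s, if anything falls off the work surface, if the arm or the gripper's body presses on something with over 40 N, if the wrist force passes 120 N, or if a joint passes its speed limit or range.

## Working session

There is one attempt and no reset: what is moved stays moved. The work goes in short steps, Python scripts to look and compute and a tool call to move; the robot and the scene stay as the last step left them, time stands still between calls to the robot, and variables do not carry over. Pictures are saved under pics/ and viewed, at most 10 in all, crops included, and the job is handed in when it is done.

Besides the shell and the picture viewer there is one more tool, called as name([rows], argument=value, ...), one row to a line, values as JSON. drive_tool: Moves the arm, as the interface text tells. Its arguments: {"type":"object","properties":{"plan":{"type":"array"},"gripper":{"type":"number"},"newtons":{"type":"number"}},"required":["plan"]}

```bash
mkdir -p pics; cat > h.py <<'E'
import numpy as np, cv2
from cell import robot
def world(cam,u,v,d):
    p=robot.camera_params(cam);c=np.array([(u-p['cx'])/p['fx']*d,(v-p['cy'])/p['fy']*d,d,1])
    return (np.linalg.inv(p['camera_from_world'])@c)[:3]
def atz(cam,u,v,z):
    a=world(cam,u,v,0.0);b=world(cam,u,v,1.0);return a+(b-a)*(z-a[2])/(b[2]-a[2])
def pix(cam,P):
    p=robot.camera_params(cam);c=p['camera_from_world']@np.append(P,1);return c[0]/c[2]*p['fx']+p['cx'],c[1]/c[2]*p['fy']+p['cy']
E
python3 - <<'E'
from h import *
for c in('side','top'):
    im,d=robot.grab_frame(c);cv2.imwrite(f'pics/{c}0.png',im);np.save(f'{c}0.npy',d)
    print(c,'cam at',world(c,0,0,0).round(3))
    for l in('case','hinge','lip_edge'):
        for r in robot.tip_of(l,c)[:2]:
            u,v=r['at'][0]*512,r['at'][1]*384;dd=d[int(v),int(u)];print(l,round(r['p'],2),round(u),round(v),world(c,u,v,dd).round(3),atz(c,u,v,0.047).round(3))
    for l in('knob','foot','thermostat','carton','cutters','marker'):
        for r in robot.tip_of(l,c)[:2]:
            u,v=r['at'][0]*512,r['at'][1]*384;print(l,round(r['p'],2),round(u),round(v),atz(c,u,v,0).round(3))
print(robot.sense())
E
```

```text
side cam at [0.007 0.869 0.844]
case 0.6 241 227 [0.42  0.032 0.033] [0.413 0.046 0.047]
hinge 0.58 237 224 [0.429 0.04  0.05 ] [0.43  0.036 0.047]
hinge 0.24 242 229 [0.415 0.029 0.022] [0.403 0.054 0.047]
knob 0.69 292 158 [ 0.432 -0.529  0.   ]
knob 0.65 266 191 [ 0.439 -0.239  0.   ]
foot 0.63 240 246 [0.398 0.081 0.   ]
thermostat 0.45 222 244 [0.457 0.099 0.   ]
carton 0.69 274 167 [ 0.475 -0.42   0.   ]
cutters 0.47 291 157 [ 0.436 -0.533  0.   ]
marker 0.67 183 301 [0.448 0.346 0.   ]
top cam at [ 0.284 -0.12   1.34 ]
case 0.69 236 207 [ 0.429 -0.018  0.023] [ 0.427 -0.02   0.047]
hinge 0.53 220 205 [0.419 0.018 0.152] [0.431 0.031 0.047]
hinge 0.24 363 199 [ 0.453 -0.409  0.038] [ 0.452 -0.407  0.047]
lip_edge 0.72 221 195 [0.465 0.031 0.029] [0.462 0.029 0.047]
lip_edge 0.46 208 217 [0.395 0.07  0.023] [0.393 0.067 0.047]
knob 0.68 406 208 [ 0.433 -0.552  0.   ]
knob 0.55 330 198 [ 0.46  -0.314  0.   ]
foot 0.52 210 218 [0.394 0.066 0.   ]
thermostat 0.68 204 195 [0.468 0.088 0.   ]
carton 0.85 361 201 [ 0.453 -0.413  0.   ]
cutters 0.76 403 207 [ 0.434 -0.544  0.   ]
marker 0.81 126 200 [0.451 0.338 0.   ]
{'clock': 1.0, 'joints': array([-1.37061454e+00,  2.99914809e-01,  1.52098956e+00, -2.53653521e-05,
        1.32070210e+00, -6.66228770e-02]), 'joint_vel': array([ 0.00014035,  0.00189845, -0.00173782,  0.00028604, -0.00156736,
       -0.00018921]), 'joint_efforts': array([ 1.84385635e-04, -5.43361831e+01, -3.61983776e+01, -1.45326171e-04,
        6.47380602e-04, -3.16344233e-05]), 'eef_pos': array([ 0.14498575, -0.53053959,  0.23127687]), 'tcp_rot': array([ 9.91114680e-01,  1.33010119e-01, -1.27218599e-05, -6.07552727e-06]), 'ft_force': array([-0.10164105,  0.2382092 , -0.6382878 ]), 'torque': array([-0.01333356,  0.00318769, -0.01835444]), 'gripper_force': 0.0, 'gripper_width': 0.08556618697242052}
```

View pics/side0.png

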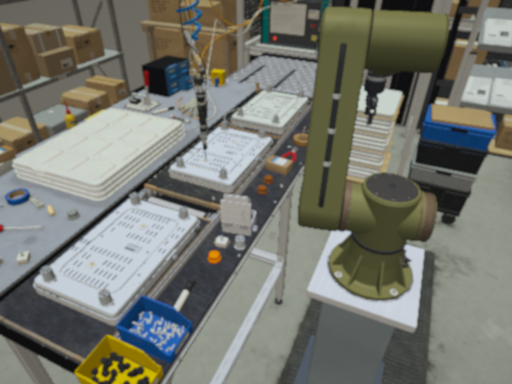

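View pics/top0.png

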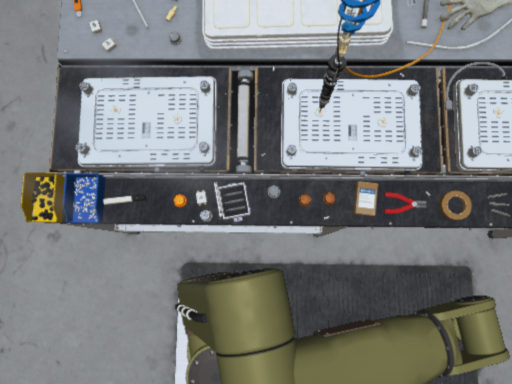

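The top view shows the open case at (232,201) with its upright lid on the left at about (219,201), thermostat (200,197), foot (206,215), grey knob (274,192). The orange/brown knob look-alikes are at (180,200), (305,200) and (329,198). The grey knob is the real one. Next is a close crop with depth.

```bash
python3 - <<'E'
from h import *
a=cv2.imread('pics/top0.png')[170:235,160:300];b=cv2.imread('pics/side0.png')[180:260,190:290]
a=cv2.resize(a,None,fx=5,fy=5,interpolation=cv2.INTER_CUBIC)[:,:700];b=cv2.resize(b,(344,275),interpolation=cv2.INTER_CUBIC)
o=np.zeros((600,700,3),np.uint8);o[:325]=a;o[325:600,:344]=b;cv2.imwrite('pics/crop.png',o)
d=np.load('top0.npy')
p=robot.camera_params('top')
vv,uu=np.mgrid[175:228,190:290]
P=np.array([[world('top',u,v,d[v,u]) for u in range(190,290)] for v in range(175,228)]).reshape(-1,3)
P=P[np.isfinite(P).all(1)]
m=(P[:,2]>.13)&(P[:,2]<.18);print('lid top',m.sum(),P[m].min(0).round(3),P[m].max(0).round(3),P[m].mean(0).round(3))
q=P[m];print(cv2.minAreaRect(q[:,:2].astype(np.float32)*1000))
m=(P[:,2]>.036)&(P[:,2]<.06)&(P[:,1]<.03);q=P[m];print('rim',m.sum(),q.min(0).round(3),q.max(0).round(3),cv2.minAreaRect(q[:,:2].astype(np.float32)*1000))
m=(P[:,2]>.012)&(P[:,2]<.03)&(P[:,1]<-.08);q=P[m];print('knob',m.sum(),q.min(0).round(3),q.max(0).round(3))
for n,s in(('top','top0'),):
  print((P[:,2].reshape(53,100)[3:53:3,0:100:4]*1000).astype(int))
ds=np.load('side0.npy')
Q=np.array([[world('side',u,v,ds[v,u]) for u in range(205,270)] for v in range(185,245)]).reshape(-1,3)
m=(Q[:,2]>.06)&(Q[:,2]<.2);q=Q[m];print('lid side',m.sum(),q.min(0).round(3),q.max(0).round(3))
for z in(.07,.09,.11,.13,.15):
  w=q[abs(q[:,2]-z)<.01];print(z,len(w),w.mean(0).round(3),w.min(0).round(3),w.max(0).round(3))
E
```

```text
Traceback (most recent call last):
  File "h.py", line 4, in world
    p=robot.camera_params(cam);c=np.array([(u-p['cx'])/p['fx']*d,(v-p['cy'])/p['fy']*d,d,1])
ValueError: time passes only in moves, steps and waits
```

View pics/crop.png

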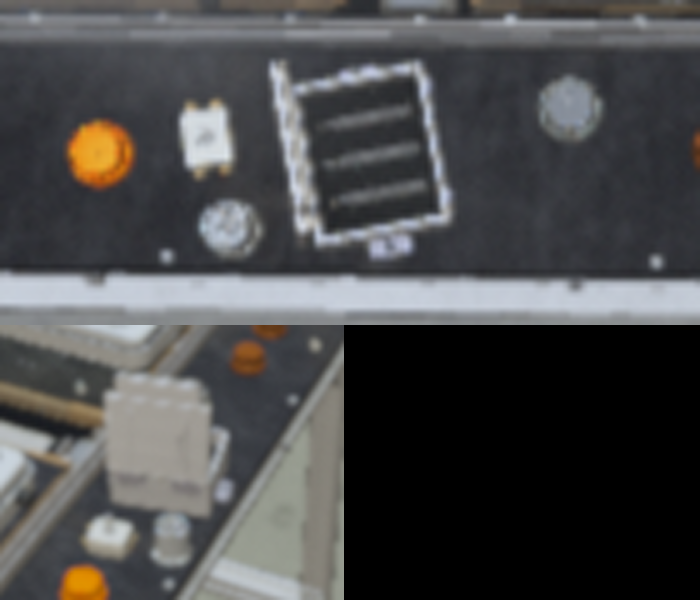

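The crop confirms the case: rim corners at about (222,187), (244,183), (250,213) and (224,218) in the full top picture, lid upright on the left edge. Next I'll get the geometry from depth, with the calibration cached.

```bash
cat > h.py <<'E'
import numpy as np, cv2
from cell import robot
K={}
def par(c):
    if c not in K:K[c]=robot.camera_params(c)
    return K[c]
def world(cam,u,v,d):
    p=par(cam);c=np.stack([(u-p['cx'])/p['fx']*d,(v-p['cy'])/p['fy']*d,d+0*u,1+0*u+0*d],-1)
    return (c@np.linalg.inv(p['camera_from_world']).T)[...,:3]
def pix(cam,P):
    p=par(cam);c=p['camera_from_world']@np.append(P,1);return c[0]/c[2]*p['fx']+p['cx'],c[1]/c[2]*p['fy']+p['cy']
def cloud(cam,d,u0,u1,v0,v1):
    v,u=np.mgrid[v0:v1,u0:u1].astype(float);D=d[v0:v1,u0:u1].astype(float);return world(cam,u,v,D)[D>0]
E
python3 - <<'E'
from h import *
np.set_printoptions(suppress=True)
d=np.load('top0.npy');P=cloud('top',d,190,290,175,228)
R=lambda q:cv2.minAreaRect((q[:,:2]*1000).astype(np.float32))
m=(P[:,2]>.12)&(P[:,2]<.19);q=P[m];print('lid top',m.sum(),q.min(0).round(3),q.max(0).round(3),R(q))
m=(P[:,2]>.036)&(P[:,2]<.06)&(P[:,1]<.03);q=P[m];print('rim',m.sum(),q.min(0).round(3),q.max(0).round(3),R(q))
m=(P[:,2]>.012)&(P[:,2]<.03)&(P[:,1]<-.08);q=P[m];print('knob',m.sum(),q.min(0).round(3),q.max(0).round(3))
m=(P[:,2]>.012)&(P[:,2]<.06)&(P[:,1]>.05);q=P[m];print('foot/thermo',m.sum(),q.min(0).round(3),q.max(0).round(3))
ds=np.load('side0.npy');Q=cloud('side',ds,205,270,185,245)
for z in(.05,.07,.09,.11,.13,.15,.165):
  w=Q[(abs(Q[:,2]-z)<.01)&(abs(Q[:,1]-.03)<.07)]
  if len(w)>3:print(z,len(w),w.mean(0).round(3),w.min(0).round(3),w.max(0).round(3),np.polyfit(w[:,0],w[:,1],1).round(3))
E
```

```text
lid top 125 [0.392 0.013 0.123] [0.488 0.038 0.16 ] ((439.9877624511719, 25.277645111083984), (98.8817138671875, 13.29035758972168), 10.485897064208984)
rim 150 [ 0.39  -0.06   0.036] [0.504 0.03  0.055] ((447.5458068847656, -9.9434814453125), (100.33914184570312, 89.2533187866211), 10.94153118133545)
knob 100 [ 0.465 -0.184  0.012] [ 0.532 -0.118  0.029]
foot/thermo 195 [0.388 0.064 0.012] [0.527 0.132 0.04 ]
0.05 104 [0.429 0.031 0.05 ] [ 0.386 -0.036  0.04 ] [0.484 0.053 0.06 ] [ 0.417 -0.148]
0.07 155 [0.434 0.039 0.07 ] [0.386 0.025 0.06 ] [0.483 0.051 0.08 ] [ 0.201 -0.048]
0.09 155 [0.435 0.037 0.09 ] [0.386 0.017 0.08 ] [0.483 0.049 0.099] [ 0.216 -0.056]
0.11 166 [0.434 0.035 0.11 ] [0.387 0.018 0.1  ] [0.483 0.048 0.12 ] [ 0.208 -0.056]
0.13 168 [0.435 0.032 0.129] [0.388 0.014 0.12 ] [0.485 0.047 0.14 ] [ 0.209 -0.059]
0.15 148 [0.435 0.029 0.15 ] [0.396 0.014 0.14 ] [0.475 0.041 0.158] [ 0.192 -0.055]
0.165 25 [0.441 0.027 0.156] [0.399 0.017 0.155] [0.474 0.036 0.158] [ 0.213 -0.067]
```

Measured: case yaw about 11°, centre about (0.447,-0.011), lid at about 1.45 rad. That agrees with the lid top at z≈0.158 and the sizes given.

Plan:
1. Line up tool y with the case's x axis, gripper open.
2. Push the lid from behind with the inner side of the rear finger.
3. Hop forward and catch the lid on the back of that same finger.

drive_tool([
  [[0.8,-1,0,0.43],[0.8,-1,0,0],[0.8,-1,0,0],[0.8,-1,0,0],[0.8,-1,0,0],[0.8,-1,0,0],[0.8,-1,0,0],[0.8,-1,0,0]],
], gripper=85)

```text
clock: 2.0
eef_pos: [0.2622, -0.3017, 0.2314]
tcp_rot: [0.995, 0.096, 0.0, 0.0]
ft_force: [0.2, -0.4, 0.8]
gripper_width: 0.0851
gripper_force: 0.0
```

drive_tool([
  [[0.8,-1,0,0],[0.8,-1,0,0],[0.8,-1,0,0],[0.8,-1,0,0],[0.8,-1,0,0],[0.8,-1,0,0],[0.8,-1,0,0],[0.8,-0.5,0,0]],
])

```text
clock: 3.0
eef_pos: [0.3835, -0.0869, 0.2315]
tcp_rot: [0.995, 0.096, 0.0, 0.0]
ft_force: [0.1, -0.6, 0.4]
gripper_width: 0.0853
gripper_force: 0.0
```

drive_tool([
  [[0.6,-0.75,0,0],[0.6,-0.75,0,0],[0.6,-0.75,0,0],[0.5,-0.7,0,0],[0,0,0,0]],
])

```text
clock: 3.62
eef_pos: [0.4257, -0.004, 0.2312]
tcp_rot: [0.995, 0.097, -0.0, -0.0]
ft_force: [-1.8, -0.7, -1.0]
gripper_width: 0.0849
gripper_force: 0.0
```

```bash
python3 - <<'E'
from h import *
print(robot.sense()['eef_pos'])
a,d=robot.grab_frame('side');np.save('s1.npy',d)
b,dt=robot.grab_frame('top');np.save('t1.npy',dt)
o=np.zeros((560,800,3),np.uint8)
c=cv2.resize(a[120:260,190:290],None,fx=4,fy=4,interpolation=cv2.INTER_CUBIC);o[:560,:400]=c
c=cv2.resize(b[165:240,180:280],None,fx=4,fy=4,interpolation=cv2.INTER_CUBIC);o[:300,400:]=c
cv2.imwrite('pics/b.png',o)
Q=cloud('side',d,190,290,120,250)
C=np.array([.4475,-.0115]);ex=np.array([-.19,.98]);f=np.array([.98,.19])
X=(Q[:,:2]-C)@ex;S=(Q[:,:2]-C)@f
for z in np.arange(.05,.36,.01):
  m=(abs(Q[:,2]-z)<.005)&(abs(X)<.12)&(abs(S)<.1)
  if m.sum()>2:print(round(z,3),m.sum(),'X',X[m].min().round(3),np.median(X[m]).round(3),X[m].max().round(3),'S',S[m].min().round(3),S[m].max().round(3))
E
```

```text
[ 0.42569357 -0.00401683  0.23122182]
0.05 41 X -0.035 0.051 0.056 S -0.052 0.046
0.06 74 X 0.049 0.053 0.057 S -0.053 0.046
0.07 72 X 0.048 0.053 0.057 S -0.052 0.045
0.08 85 X 0.047 0.051 0.057 S -0.053 0.047
0.09 79 X 0.046 0.051 0.055 S -0.052 0.046
0.1 80 X 0.04 0.049 0.054 S -0.053 0.045
0.11 85 X 0.041 0.048 0.054 S -0.053 0.046
0.12 82 X 0.037 0.047 0.053 S -0.053 0.045
0.13 89 X 0.038 0.046 0.049 S -0.053 0.046
0.14 72 X 0.04 0.044 0.049 S -0.05 0.035
0.15 82 X 0.033 0.042 0.047 S -0.044 0.036
0.16 28 X 0.035 0.04 0.046 S -0.042 0.032
0.24 6 X -0.031 0.015 0.062 S -0.025 -0.015
0.25 30 X -0.032 0.059 0.068 S -0.033 -0.01
0.26 35 X -0.032 0.061 0.075 S -0.033 -0.011
0.27 33 X -0.032 0.063 0.071 S -0.033 -0.012
0.28 19 X -0.037 0.061 0.071 S -0.034 -0.012
0.29 26 X -0.055 0.076 0.089 S -0.035 -0.01
0.3 57 X -0.058 0.078 0.091 S -0.039 -0.01
0.31 47 X -0.048 0.058 0.089 S -0.039 -0.01
0.32 52 X -0.011 0.081 0.087 S -0.04 -0.01
0.33 67 X -0.005 0.041 0.085 S -0.042 -0.003
0.34 74 X -0.005 0.056 0.084 S -0.042 -0.004
0.35 52 X 0.027 0.052 0.084 S -0.035 -0.011
```

View pics/b.png

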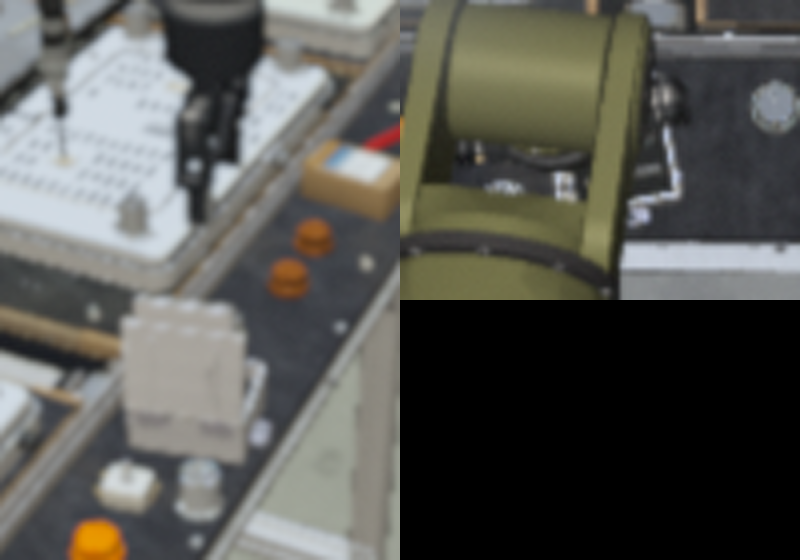

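The picture shows the open gripper hanging above the case, with wide knuckles at about 42 mm above the finger tips (depth gives about 77 mm off the axis). They would overhang the lip. The 22 mm sides of the fingers are flat for about 75 mm, so I'll shut the gripper, spin 90° and use those sides instead.

```bash
python3 - <<'E'
from h import *
s=robot.sense();print(s['joints'].round(2),s['clock'])
E
```

```text
[-0.1   0.02  1.85 -0.    1.28  1.28] 3.725
```

drive_tool([
  [[0,0,0,-1],[0,0,0,-1],[0,0,0,-1],[0,0,0,-1],[0,0,0,-1],[0,0,0,-1],[0,0,0,-1],[0,0,0,-1]],
], gripper=0, newtons=40)

```text
clock: 4.72
eef_pos: [0.4252, -0.0055, 0.2314]
tcp_rot: [0.699, 0.715, -0.0, 0.0]
ft_force: [-0.3, -0.3, -0.3]
gripper_width: -0.0002
gripper_force: 0.0
```

drive_tool([
  [[0,0,0,-1],[0.75,0.3,0,0],[0.75,0.3,0,0],[0.75,0.2,0,0],[0,0,0.9,0],[0,0,0.9,0],[0,0,0.9,0],[0,0,0.9,0]],
])

```text
clock: 5.72
eef_pos: [0.4343, 0.0535, 0.1408]
tcp_rot: [0.637, 0.771, 0.0, 0.0]
ft_force: [0.0, -0.1, 0.2]
gripper_width: 0.0003
gripper_force: 0.0
```

drive_tool([
  [[0,0,0.1,0],[0,0,0,0]],
])

```text
clock: 5.98
eef_pos: [0.4347, 0.0539, 0.1395]
tcp_rot: [0.636, 0.771, 0.0, 0.0]
ft_force: [0.6, 0.0, -0.2]
gripper_width: 0.0004
gripper_force: 0.0
```

```bash
cat > look.py <<'E'
import sys
from h import *
a,d=robot.grab_frame('side')
Q=cloud('side',d,190,290,120,250)
C=np.array([.4475,-.0115]);ex=np.array([-.19,.98]);f=np.array([.98,.19])
X=(Q[:,:2]-C)@ex;S=(Q[:,:2]-C)@f
s=robot.sense();p=s['eef_pos'];print('TCP X,S,z',((p[:2]-C)@ex).round(4),((p[:2]-C)@f).round(4),p[2].round(4),'t',s['clock'],'F ex,f,z',(s['ft_force'][:2]@ex).round(2),(s['ft_force'][:2]@f).round(2),s['ft_force'][2].round(2))
m0=(abs(X)<.13)&(abs(S)<.1)&(Q[:,2]>.03)
if len(sys.argv)>1:
  for z in np.arange(.04,.26,.01):
    m=(abs(Q[:,2]-z)<.005)&m0
    if m.sum()>2:print(round(z,3),m.sum(),'X',X[m].min().round(3),np.median(X[m]).round(3),X[m].max().round(3),'S',S[m].min().round(3),S[m].max().round(3))
# lid outer face, away from the fingers
m=m0&(abs(S)>.02)&(abs(S)<.04)&(X<.048)&(Q[:,2]>.052)
for _ in range(1):
  A=X[m]-.044;B=Q[m,2]-.047;th=np.arctan2(B,-A);r=np.hypot(A,B);k=(r>.06)&(r<.13)
  if k.sum()>5:print('lid th approx',np.median(th[k]-np.arcsin(.008/r[k])).round(3),k.sum())
if len(sys.argv)>1 and sys.argv[1]!='-':
  cv2.imwrite('pics/'+sys.argv[1],cv2.resize(a[120:260,190:290],None,fx=4,fy=4,interpolation=cv2.INTER_CUBIC))
E
python3 look.py -
```

```text
TCP X,S,z 0.0666 0.0 0.1397 t 6.025 F ex,f,z 0.02 0.55 -0.62
0.04 98 X -0.04 0.045 0.112 S -0.053 0.047
0.05 39 X -0.035 0.052 0.055 S -0.052 0.046
0.06 77 X 0.049 0.053 0.058 S -0.052 0.046
0.07 77 X 0.048 0.052 0.056 S -0.052 0.046
0.08 74 X 0.047 0.051 0.056 S -0.052 0.047
0.09 78 X 0.046 0.05 0.056 S -0.052 0.046
0.1 90 X 0.042 0.049 0.054 S -0.053 0.045
0.11 75 X 0.042 0.048 0.053 S -0.053 0.045
0.12 69 X 0.038 0.047 0.052 S -0.053 0.045
0.13 67 X 0.037 0.046 0.049 S -0.052 0.046
0.14 53 X 0.037 0.045 0.079 S -0.043 0.042
0.15 67 X 0.036 0.044 0.081 S -0.043 0.036
0.16 34 X 0.034 0.074 0.08 S -0.041 0.024
0.17 20 X 0.07 0.078 0.082 S -0.016 0.01
0.18 32 X 0.071 0.079 0.082 S -0.024 0.026
0.19 66 X 0.06 0.079 0.084 S -0.036 0.031
0.2 76 X 0.054 0.079 0.084 S -0.046 0.04
0.21 78 X 0.057 0.081 0.087 S -0.053 0.049
0.22 85 X 0.063 0.08 0.088 S -0.058 0.056
0.23 126 X 0.058 0.077 0.089 S -0.064 0.058
0.24 97 X 0.066 0.079 0.091 S -0.056 0.048
0.25 81 X 0.06 0.079 0.089 S -0.045 0.037
lid th approx 1.49 136
```

drive_tool([
  [[-0.35,0,0,0],[-0.35,0,0,0],[-0.35,0,0,0],[-0.35,0,0,0],[-0.3,0,0,0]],
])

```text
clock: 6.65
eef_pos: [0.4426, 0.0119, 0.1388]
tcp_rot: [0.636, 0.771, -0.0, -0.0]
ft_force: [0.2, 1.3, -0.3]
gripper_width: -0.0002
gripper_force: 0.3
```

```bash
python3 look.py -
```

```text
TCP X,S,z 0.0233 -0.0003 0.1388 t 6.7 F ex,f,z -0.15 -0.76 0.46
0.04 111 X -0.039 0.045 0.115 S -0.053 0.046
0.05 42 X -0.028 0.05 0.053 S -0.052 0.038
0.06 93 X 0.036 0.05 0.055 S -0.052 0.043
0.07 92 X 0.036 0.045 0.051 S -0.053 0.045
0.08 98 X 0.034 0.041 0.047 S -0.053 0.045
0.09 93 X 0.023 0.037 0.044 S -0.052 0.047
0.1 95 X 0.027 0.033 0.04 S -0.053 0.044
0.11 94 X 0.022 0.029 0.035 S -0.053 0.045
0.12 104 X 0.019 0.024 0.031 S -0.052 0.045
0.13 90 X 0.008 0.02 0.027 S -0.052 0.046
0.14 57 X 0.01 0.015 0.038 S -0.043 0.037
0.15 55 X 0.002 0.013 0.038 S -0.042 0.036
0.16 23 X 0.023 0.035 0.039 S -0.016 0.008
0.17 24 X 0.022 0.035 0.04 S -0.016 0.008
0.18 26 X 0.027 0.036 0.04 S -0.03 0.026
0.19 73 X 0.012 0.037 0.041 S -0.039 0.035
0.2 71 X 0.015 0.037 0.044 S -0.048 0.041
0.21 74 X 0.014 0.037 0.045 S -0.055 0.046
0.22 80 X 0.018 0.037 0.046 S -0.062 0.056
0.23 122 X 0.014 0.035 0.047 S -0.064 0.057
0.24 90 X 0.021 0.037 0.047 S -0.052 0.049
0.25 70 X 0.019 0.037 0.048 S -0.044 0.038
lid th approx 1.196 178
```

drive_tool([
  [[-0.25,0,0,0],[0,0,-1,0],[-1,0,-0.1,0],[-1,0,0,0],[-1,0,0.4,0],[-0.2,0,1,0],[0,0,1,0],[0,0,1,0]],
])

```text
clock: 7.7
eef_pos: [0.459, -0.0724, 0.0805]
tcp_rot: [0.636, 0.772, 0.0, 0.0]
ft_force: [-0.2, -0.5, 0.2]
gripper_width: 0.0004
gripper_force: 0.0
```

```bash
python3 look.py e.png
```

```text
TCP X,S,z -0.0612 -0.0017 0.0777 t 7.75 F ex,f,z 0.98 -2.22 -3.9
0.04 105 X -0.039 0.045 0.111 S -0.053 0.046
0.05 68 X -0.028 0.047 0.054 S -0.053 0.045
0.06 114 X 0.034 0.043 0.051 S -0.053 0.047
0.07 125 X 0.025 0.035 0.045 S -0.053 0.047
0.08 125 X 0.011 0.025 0.041 S -0.053 0.047
0.09 133 X 0.004 0.015 0.026 S -0.053 0.046
0.1 127 X -0.01 0.005 0.017 S -0.052 0.047
0.11 140 X -0.057 -0.007 0.005 S -0.052 0.047
0.12 116 X -0.06 -0.018 -0.001 S -0.049 0.038
0.13 83 X -0.07 -0.047 -0.016 S -0.041 0.035
0.14 66 X -0.073 -0.05 -0.044 S -0.045 0.042
0.15 57 X -0.074 -0.048 -0.041 S -0.052 0.049
0.16 67 X -0.071 -0.048 -0.041 S -0.059 0.054
0.17 105 X -0.073 -0.051 -0.038 S -0.064 0.058
0.18 76 X -0.067 -0.049 -0.039 S -0.055 0.047
0.19 69 X -0.07 -0.049 -0.037 S -0.045 0.038
0.2 24 X -0.067 -0.051 -0.047 S -0.044 0.034
0.21 31 X -0.057 -0.029 -0.022 S -0.04 0.027
0.22 65 X -0.055 -0.029 -0.02 S -0.04 0.033
0.23 62 X -0.057 -0.027 -0.021 S -0.039 0.032
0.24 54 X -0.055 -0.028 -0.02 S -0.04 0.031
0.25 101 X -0.074 -0.032 -0.02 S -0.039 0.033
lid th approx 0.792 188
```

View pics/e.png

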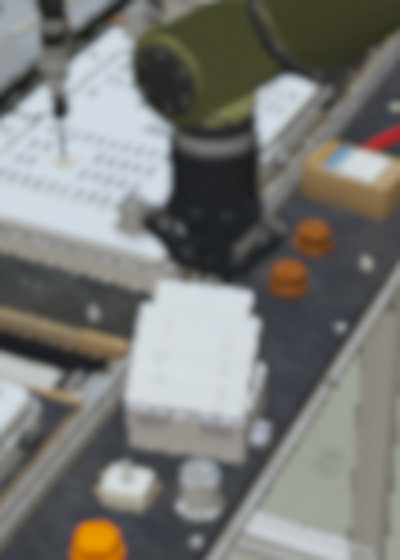

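The lid is falling freely at about 0.8 rad and the hand is in front of the lip. I'll hold still and let it land on the finger sides.

drive_tool([
  [[0,0,0,0],[0,0,0,0],[0,0,0,0],[0,0,0,0],[0,0,0,0],[0,0,0,0],[0,0,0,0],[0,0,0,0]],
])

```text
clock: 8.75
eef_pos: [0.4593, -0.0724, 0.0815]
tcp_rot: [0.636, 0.772, 0.0, 0.001]
ft_force: [4.2, -3.9, 2.2]
gripper_width: 0.0001
gripper_force: 2.5
```

```bash
python3 look.py -|grep -v X\ ; python3 look.py|grep TCP; python3 look.py
```

```text
TCP X,S,z -0.0619 0.0 0.0815 t 8.8 F ex,f,z -5.57 1.19 1.81
lid th approx 0.525 159
TCP X,S,z -0.0619 0.0 0.0815 t 8.85 F ex,f,z -4.9 1.6 1.79
TCP X,S,z -0.0619 0.0 0.0815 t 8.9 F ex,f,z -5.17 2.31 1.99
lid th approx 0.528 160
```

Caught at about 0.525 rad and at rest, with about 5 N on the fingers. Now I'll lower it along the lip's arc, retracting slightly ahead of it so the lip creeps down the finger.

drive_tool([
  [[-0.03,0,0.03,0],[-0.03,0,0.04,0],[-0.03,0,0.05,0],[-0.03,0,0.05,0],[-0.03,0,0.05,0],[-0.03,0,0.05,0],[-0.03,0,0.05,0],[-0.03,0,0.05,0]],
])

```text
clock: 9.9
eef_pos: [0.46, -0.078, 0.0719]
tcp_rot: [0.636, 0.772, -0.0, -0.0]
ft_force: [-0.1, -1.0, -0.4]
gripper_width: 0.0001
gripper_force: 0.5
```

```bash
python3 look.py;python3 look.py
```

```text
TCP X,S,z -0.0676 -0.0004 0.0718 t 9.95 F ex,f,z -1.73 0.08 -1.6
lid th approx 0.41 158
TCP X,S,z -0.0676 -0.0004 0.0719 t 10.0 F ex,f,z -2.62 0.17 -1.02
lid th approx 0.413 158
```

drive_tool([
  [[-0.026,0,0.055,0],[-0.025,0,0.055,0],[-0.025,0,0.055,0],[-0.025,0,0.055,0],[-0.024,0,0.055,0],[-0.023,0,0.055,0],[-0.022,0,0.055,0],[-0.022,0,0.055,0]],
])

```text
clock: 11.0
eef_pos: [0.461, -0.0827, 0.061]
tcp_rot: [0.636, 0.772, 0.0, 0.0]
ft_force: [0.5, -0.7, -0.8]
gripper_width: -0.0002
gripper_force: 0.6
```

```bash
python3 look.py;python3 look.py
```

```text
TCP X,S,z -0.0724 -0.0003 0.0608 t 11.05 F ex,f,z -0.69 -0.28 -2.35
lid th approx 0.261 154
TCP X,S,z -0.0724 -0.0003 0.0609 t 11.1 F ex,f,z -1.81 0.35 -1.81
lid th approx 0.259 159
```

drive_tool([
  [[-0.012,0,0.045,0],[-0.012,0,0.045,0],[-0.011,0,0.045,0],[-0.011,0,0.045,0],[-0.01,0,0.045,0],[-0.01,0,0.045,0],[-0.009,0,0.045,0],[-0.009,0,0.045,0]],
])

```text
clock: 12.1
eef_pos: [0.4614, -0.0848, 0.0519]
tcp_rot: [0.636, 0.772, 0.0, -0.0]
ft_force: [0.4, -2.0, -1.4]
gripper_width: 0.0001
gripper_force: 0.7
```

```bash
python3 look.py;python3 look.py
```

```text
TCP X,S,z -0.0745 -0.0003 0.0519 t 12.15 F ex,f,z -2.6 1.1 -1.24
lid th approx 0.168 158
TCP X,S,z -0.0745 -0.0003 0.0519 t 12.2 F ex,f,z -1.62 0.34 -1.78
lid th approx 0.164 157
```

drive_tool([
  [[-0.006,0,0.04,0],[-0.006,0,0.04,0],[-0.005,0,0.04,0],[-0.005,0,0.04,0],[-0.004,0,0.04,0],[-0.004,0,0.04,0],[-0.004,0,0.04,0],[-0.003,0,0.04,0]],
])

```text
clock: 13.2
eef_pos: [0.4616, -0.0857, 0.044]
tcp_rot: [0.636, 0.772, 0.0, -0.0]
ft_force: [1.5, -1.3, -1.5]
gripper_width: -0.0001
gripper_force: 0.8
```

```bash
python3 look.py;python3 look.py
```

```text
TCP X,S,z -0.0754 -0.0003 0.0438 t 13.25 F ex,f,z -2.07 -0.61 -1.62
lid th approx 0.087 155
TCP X,S,z -0.0754 -0.0003 0.0439 t 13.3 F ex,f,z -0.79 0.31 -1.06
lid th approx 0.084 158
```

drive_tool([
  [[-0.002,0,0.04,0],[-0.002,0,0.04,0],[-0.002,0,0.04,0],[-0.001,0,0.04,0],[-0.001,0,0.04,0],[-0.001,0,0.04,0],[-0.001,0,0.04,0],[0,0,0.04,0]],
])

```text
clock: 14.3
eef_pos: [0.4617, -0.0859, 0.036]
tcp_rot: [0.636, 0.772, 0.0, 0.0]
ft_force: [-0.1, -1.5, -0.7]
gripper_width: -0.0
gripper_force: 1.1
```

```bash
python3 look.py;python3 look.py
```

```text
TCP X,S,z -0.0756 -0.0003 0.0359 t 14.35 F ex,f,z -2.45 0.98 -1.26
lid th approx 0.026 145
TCP X,S,z -0.0756 -0.0003 0.036 t 14.4 F ex,f,z -2.04 0.51 -1.35
lid th approx 0.033 148
```

Still carrying the lid, which is close to shut. I'll follow it down a few more millimetres until the vertical force changes sign.

drive_tool([
  [[0,0,0.03,0],[0,0,0.03,0],[0,0,0.03,0],[0,0,0.03,0],[0,0,0.02,0],[0,0,0.02,0],[0,0,0,0]],
])

```text
clock: 15.28
eef_pos: [0.4617, -0.086, 0.032]
tcp_rot: [0.636, 0.772, 0.0, 0.0]
ft_force: [0.7, -2.7, 1.2]
gripper_width: -0.0002
gripper_force: 1.2
```

```bash
python3 look.py -;python3 look.py
```

```text
TCP X,S,z -0.0757 -0.0003 0.032 t 15.325 F ex,f,z -1.9 0.14 0.52
0.04 91 X -0.036 0.045 0.113 S -0.053 0.046
0.05 461 X -0.071 0.001 0.053 S -0.053 0.048
0.06 188 X -0.07 0.002 0.048 S -0.051 0.045
0.07 17 X -0.073 -0.064 -0.059 S -0.017 0.016
0.08 39 X -0.078 -0.062 -0.06 S -0.036 0.029
0.09 66 X -0.084 -0.063 -0.059 S -0.043 0.036
0.1 55 X -0.083 -0.062 -0.052 S -0.049 0.046
0.11 61 X -0.083 -0.061 -0.055 S -0.06 0.053
0.12 85 X -0.084 -0.064 -0.053 S -0.063 0.058
0.13 83 X -0.084 -0.064 -0.052 S -0.06 0.054
0.14 66 X -0.08 -0.063 -0.048 S -0.047 0.036
0.15 24 X -0.081 -0.064 -0.059 S -0.043 0.036
0.16 25 X -0.074 -0.042 -0.035 S -0.04 0.029
0.17 53 X -0.07 -0.043 -0.035 S -0.04 0.029
0.18 59 X -0.071 -0.042 -0.032 S -0.04 0.03
0.19 59 X -0.069 -0.044 -0.034 S -0.04 0.028
0.2 71 X -0.096 -0.045 -0.033 S -0.041 0.031
0.21 56 X -0.083 -0.047 -0.033 S -0.04 0.027
0.22 51 X -0.084 -0.046 -0.037 S -0.038 0.024
0.23 38 X -0.076 -0.045 -0.037 S -0.036 0.01
0.24 64 X -0.106 -0.054 -0.018 S -0.039 0.031
0.25 37 X -0.105 -0.021 -0.011 S -0.051 0.044
lid th approx 0.192 149
TCP X,S,z -0.0756 -0.0003 0.032 t 15.375 F ex,f,z -1.65 0.99 0.27
lid th approx 0.055 149
```

The vertical force has changed sign, so the lid is seated. I'll back off very slowly, then move away and up.

drive_tool([
  [[0,0,0.02,0],[-0.004,0,0,0],[-0.004,0,0,0],[-0.004,0,0,0],[-0.004,0,0,0],[-0.005,0,0,0],[-0.006,0,0,0],[-0.01,0,0,0]],
])

```text
clock: 16.38
eef_pos: [0.4618, -0.0869, 0.0315]
tcp_rot: [0.636, 0.772, -0.0, -0.0]
ft_force: [-0.1, -0.0, -0.8]
gripper_width: 0.0001
gripper_force: 0.0
```

drive_tool([
  [[-0.1,0,0,0],[-0.3,0,0,0],[-0.4,0,0,0],[-0.4,-0.2,-0.8,0],[0,0,-1,0],[0,0,-1,0],[0,0,-1,0],[0,0,-1,0]],
])

```text
clock: 17.38
eef_pos: [0.4626, -0.1179, 0.1524]
tcp_rot: [0.636, 0.771, 0.0, 0.0]
ft_force: [-0.2, 0.5, -0.2]
gripper_width: -0.0004
gripper_force: 0.0
```

drive_tool([
  [[-1,0,-0.5,0],[-1,0,0,0],[-1,0,0,0],[0,0,0,0],[0,0,0,0]],
])

```text
clock: 18.0
eef_pos: [0.4767, -0.1907, 0.1639]
tcp_rot: [0.636, 0.771, 0.0, -0.0]
ft_force: [0.5, 0.3, -0.3]
gripper_width: -0.0002
gripper_force: 0.0
```

```bash
python3 look.py f.png | head -8; python3 - <<'E'
from h import *
a,d=robot.grab_frame('side');Q=cloud('side',d,190,290,180,250)
C=np.array([.4475,-.0115]);X=(Q[:,:2]-C)@[-.19,.98];S=(Q[:,:2]-C)@[.98,.19]
m=(X>-.055)&(X<.04)&(abs(S)<.035)&(Q[:,2]>.045)&(Q[:,2]<.1)
print(m.sum(),np.polyfit(X[m],Q[m,2],1))
E
```

```text
TCP X,S,z -0.181 -0.0053 0.164 t 18.05 F ex,f,z 0.2 0.13 -0.32
0.04 96 X -0.038 0.046 0.115 S -0.053 0.046
0.05 461 X -0.062 0.001 0.054 S -0.053 0.047
0.06 164 X -0.056 0.008 0.046 S -0.051 0.045
lid th approx -0.012 73
363 [0.01243551 0.05432574]
```

View pics/f.png

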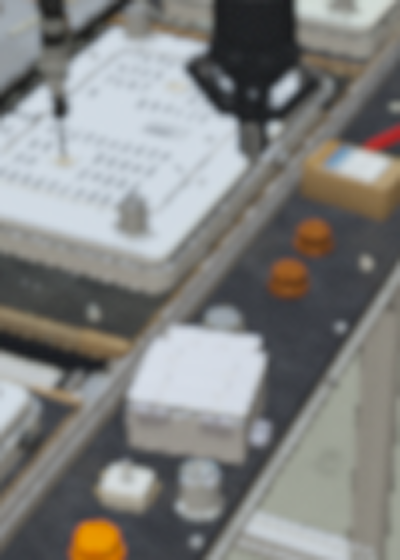

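The lid lies flat (slope about 0.01 rad, top at 54 mm). The foot, thermostat and knob are where they were, and the hand is clear. Handing in.

```bash
python3 -c "
from cell import robot
print(robot.job_done())"
```

```text
the job is handed in; nothing more can be done
None
```

The lid was tipped forward and fell freely, came to rest on the closed fingers at about 0.53 rad, and was lowered gently until it lay flat. The hand then moved clear and I handed the job in at about 18 s; the hand-in returned no verdict.

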